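Compare two sample tins on an arrested balance

ROBOT

A 6-joint arm with a two-finger parallel gripper is mounted at the origin on the work surface. World frame = base frame: x ahead of the robot, y to its left, z up, the work surface at z = 0. Lengths are in mm, angles in degrees, forces in N, time in s.
With the tool pointing down it reaches from about 350 to 850 mm from the base axis. Payload 8.1 kg.
Tool frame: the origin (TCP) lies midway between the tips of the shut fingers; the grasp point (between the pads) lies 19 mm behind it (r.grasp_offset is the distance from the TCP to the grasp point, in mm); z points along the fingers, x is the direction in which the jaws open and shut, and the axes are right-handed (so a half turn about z gives the same grasp; the last joint's range is limited). The gripper opens to 85 mm and grips with 20 to 120 N. Pads are 22 mm wide; open, the fingers measure 114 mm over their backs; the gripper's body (76 mm by 85 mm) begins 54 mm behind the grasp point. The pads swing forward as they close: fully open they stand 13 mm farther back than shut.
Start: joints at [68.331, 7.471, 85.268, -0, 87.261, -4.893], TCP at [173.159, 574.475, 231.292] pointing down, gripper open.
Joint ranges: [-169.43, 169.43], [-51.17, 129.36], [1.28, 143.12], [-76.62, 256.62], [0, 156.53], [-152.29, 152.29]. Speed limits (degrees/s): [136.94, 136.94, 159.86, 180, 180, 180].

INTERFACE

Orientations are given as [roll, pitch, yaw] about the fixed x, y, z axes, in that order (R = Rz(yaw) Ry(pitch) Rx(roll)).
In Python, from bench import r, optics, hand_in gives the robot as it stands.
- The arm moves only by the shell command python3 -m pendant 'ROWS' [FORCE]. ROWS is JSON, a list of rows, each a list of 5 numbers: the opening, from 0 (shut) to 1 (fully open), then the shift along the tool's x, y, z in mm, then the turn about the tool's z in degrees. A call has 1 to 10 rows; each row shifts and turns the commanded pose from where the row before left it, along the tool's axes as they then stand; what a row does not reach is not made up. A row lasts 1/10 s, in which the tool goes at most 50 mm and 8.59 degrees, less where a joint would pass 70% of its speed; a pose out of reach is approached as far as the arm can. A call with a gripper value outside its range is refused whole. The fingers move at their own pace and stop on an object; FORCE is the grip in N (left out, the last holds). Time passes only in rows, so rows that do not move let the fingers close. It gives the time, the measured TCP pose, the force and the opening at its end, in the units of the state.
- r.sense(): the state, without advancing time (a new reading comes with each control period).
- optics.snapshot(name): name is "side" or "top"; returns (picture, depth): 420x560x3 uint8, blue, green, red; 420x560 float32, mm along the optical axis (not along the pixel's ray), 0 where there is no reading.
- optics.camera_params(name): a dict with "camera_matrix" (3x3 intrinsics, pixels), "eye" and "orientation" of the camera in the world. Camera axes: x right, y down, z forward; pixel columns grow to the right and rows downward; lengths in mm; the calibration is good to about 2 mm. A picture is of the moment at which its call begins. camera_params takes no time and is no camera call.
- hand_in(): hands the job in, once; it reports no verdict.
Trained networks look in the newest picture that a camera, given by its name, has taken for a name from the list of things; names that differ only in an ending like _2 or _b are one class to them, and where a whole thing is asked for, a point or a joint stands for the part that bears it (a point fixed in the world has none). Each returns a list of dicts, best first, with "score" (0 to 1); they miss things now and then, are a little off and sometimes report something else, mostly with a low value. They report only what shows in the picture. A call takes as long as a camera call. They do not tell look-alikes from the thing itself.
- optics.search_frame(camera, query): "at" ([x, y, z] in mm, in world coordinates, good to about 4 mm: the middle of the surface that is visible of it).
The state is a dict: "time": time; "joint_pos": joint angles; "qd": joint speeds; "joint_efforts": joint torques, N m; "tool_pos": TCP position; "tcp_rot": TCP orientation; "ft_force": force on the tool from outside, world axes, zero at the start; "wrist_torque": the same for the moment, N m; "finger_gap": finger opening in mm.
Only numpy, scipy, OpenCV 4.12 (cv2) and the standard library are available. Lean on these libraries where they do the work, as an engineer would, in place of code of your own. Each camera call takes 0.05 s, during which the arm holds its last target. There are 200 camera calls.

TASK

Find out which of the two look-alike tins on the balance is heavier: ease the red-knobbed arrest lever all the way over without snapping it to free the beam, let the beam tip and settle, then ease the lever fully back so that the beam is arrested level again. Only then lift the heavier tin off its pan and set it down gently, upright and wholly inside the green tray, leaving the lighter tin where it stands and the beam arrested. Do not knock over the glassware.

Things in the scene. Friction and masses are not known exactly. Their poses are not given: they have to be found in the camera images.
- balance: blue two-pan balance fixed to the bench; origin at the centre of its underside. Its x axis points away from the lever side, its y axis runs along the beam from the right pan to the left pan, z up. Base 150 x 400 x 25 mm plus a tongue at -x that carries the lever; a white scale plate at the middle reaches 165 mm above the bench.
- beam (a joint): the steel beam (300 mm, hinged 70 mm above the bench at the balance's middle); 0 is level, positive means that the left (+y) pan is down, negative that the right (-y) pan is down. Stops at -0.13 and +0.13 rad. With the lever home the beam is held level; once free it tips to the stop on the heavier side within about 1 s.
- lever (a joint): the arrest lever, hinged about the balance's x axis at point lever_pivot. 0: home, beam arrested, lever leaning 0.6 rad from upright towards the balance's +y; 1.2: fully over, beam free, leaning 0.6 rad towards -y. Both ends are hard stops. It stays where it is left; moving it takes about 1.5 N at the knob. It must not turn faster than 4 rad/s (0.34 m/s at the knob). It counts as over above 1.0 and as home below 0.12; the beam is lowered and raised in proportion to it.
- telltale (a joint): a blue fork round the red pointer that rises from the beam (pointer 85 mm long). The pointer carries it along over the last part of its tip and it stays there by friction after re-arrest: it starts at 0, then reads about +0.04 rad if the left (+y) pan went down, -0.04 if the right one did. It records which pan was heavier.
- lever_knob (a point): centre of the red ball knob, 24 mm across, on a 9 mm rod 85 mm from the pivot; 120 mm above the bench at either end, 135 mm at mid-swing. It can be pushed from the side along the balance's y axis, or straddled by the open fingers.
- lever_pivot (a point): pivot of the lever, 50 mm above the bench, 115 mm from the balance's middle towards its -x.
- pan_left_top (a point): centre of the upper face of the left pan (balance +y), a flat round steel pan 130 mm across with a 5 mm rim, 109 mm above the bench when the beam is level; it stays horizontal and goes up or down by 18 mm when the beam tips.
- pan_right_top (a point): the same for the right pan (balance -y).
- tin_p: one of two look-alike closed sample tins, aluminium with a yellow lid, 54 mm across and 46 mm tall, 0.09 to 0.28 kg; origin at the centre of its underside, z up. Either tin may be on either pan; their masses are not told: the beam shows which is heavier. They differ by 20 g or more.
- tin_q: the other look-alike tin, the same size and look, on the other pan.
- tray: green shallow tray fixed to the bench, 150 (its x) x 130 (its y) mm outside, 18 mm high, walls 4 mm, floor 4 mm; origin at the centre of its underside.
- flask: bystander: conical glass flask, 72 mm across, 120 mm tall; origin under its centre.
- beaker: bystander: glass beaker, 64 mm across, 85 mm tall; origin under its centre.
- jar: bystander: amber glass jar with a blue cap, 64 mm across, 100 mm tall; origin under its centre.
Not all that is in view belongs to the job. What is meant by the tray is not yellow, and is the larger of those in its own colour.

How it is judged:
By the outcome, as a careful person would: the job done as asked, in the order asked, and still so for the second after the job is handed in, with the robot touching nothing.
It also fails if it takes over 56 s, if anything falls off the work surface, if the arm or the gripper's body presses on something with over 40 N, if the wrist force passes 120 N, or if a joint passes its speed limit or range.

## Working session

There is one attempt and no reset: what is moved stays moved. The work goes in short steps, Python scripts to look and compute and a shell command to move; the robot and the scene stay as the last step left them, time stands still between calls to the robot, and variables do not carry over. Pictures are saved under pics/ and viewed, about 8 in all and at most 12, crops included, and the job is handed in when it is done.

```bash
mkdir -p pics; cat > h.py <<'E'
import numpy as np, cv2
from bench import r, optics
from scipy.spatial.transform import Rotation as R
def snap(n):
    p,d=optics.snapshot(n); return p,d
def cam(n):
    c=optics.camera_params(n); return c
def world(n,d):
    c=cam(n);K=np.array(c["camera_matrix"]);o=np.array(c["orientation"])
    M=o if o.shape==(3,3) else R.from_euler('xyz',o,degrees=True).as_matrix()
    v,u=np.mgrid[:d.shape[0],:d.shape[1]]
    P=np.stack([(u-K[0,2])/K[0,0]*d,(v-K[1,2])/K[1,1]*d,d],-1)
    return P@M.T+np.array(c["eye"])
E
python3 - <<'E'
from h import *
for n in("top","side"):
    p,d=snap(n);cv2.imwrite(f"pics/{n}0.png",p);np.save(f"{n}0.npy",d);print(n,cam(n))
    for q in("tin_p","tray","lever_knob","flask","beaker","jar","balance","telltale","pan_left_top","pan_right_top"):
        print(q,[(np.round(x["at"]).tolist(),round(x["score"],2)) for x in optics.search_frame(n,q)][:4])
print(r.sense())
E
```

```text
top {'camera_matrix': array([[439.53819102,   0.        , 270.45157433],
       [  0.        , 439.53819102, 209.24750246],
       [  0.        ,   0.        ,   1.        ]]), 'eye': array([ 265.10168648,  -88.55210226, 1437.92348846]), 'orientation': array([-172.14904165,   -0.54165836,  -91.53883668])}
tin_p [([516.0, 182.0, 154.0], 0.76), ([577.0, -81.0, 151.0], 0.68), ([351.0, -196.0, 18.0], 0.27)]
tray [([179.0, -342.0, -4.0], 0.63), ([436.0, -352.0, -1.0], 0.58)]
lever_knob []
flask [([676.0, -252.0, 46.0], 0.89)]
beaker [([351.0, -194.0, 14.0], 0.72)]
jar [([545.0, 403.0, 99.0], 0.84)]
balance [([537.0, 44.0, 46.0], 0.73)]
telltale []
pan_left_top [([529.0, 188.0, 109.0], 0.89)]
pan_right_top [([586.0, -87.0, 109.0], 0.64)]
side {'camera_matrix': array([[505.69592985,   0.        , 270.00419495],
       [  0.        , 505.69592985, 214.94984702],
       [  0.        ,   0.        ,   1.        ]]), 'eye': array([-302.55310961, 1079.23417315, 1267.4837732 ]), 'orientation': array([-1.29573345e+02,  2.35606245e-02, -1.47977444e+02])}
tin_p []
tray [([585.0, -47.0, 28.0], 0.48)]
[... 207 characters left out ...]
 [([642.0, -87.0, 108.0], 0.62)]
{'time': 1.1, 'joint_pos': array([ 6.83307776e+01,  7.47296431e+00,  8.52688989e+01, -5.77424592e-05,
        8.72586856e+01, -4.89445412e+00]), 'qd': array([ 0.00943709, -0.04811814, -0.0637336 , -0.01521393,  0.13856555,
        0.0038672 ]), 'joint_efforts': array([ 7.15725037e-04, -5.69342315e+01, -5.00869668e+01, -1.87776773e-04,
        1.39820546e-03,  3.13918781e-05]), 'tool_pos': array([173.16248498, 574.4787678 , 231.26291464]), 'tcp_rot': array([1.79999989e+02, 5.51714675e-04, 7.32252344e+01]), 'ft_force': array([ 0.69109593, -0.22947672, -1.24149516]), 'wrist_torque': array([-0.03650669,  0.0028266 , -0.00198074]), 'finger_gap': 85.60859904290012}
```

View pics/top0.png

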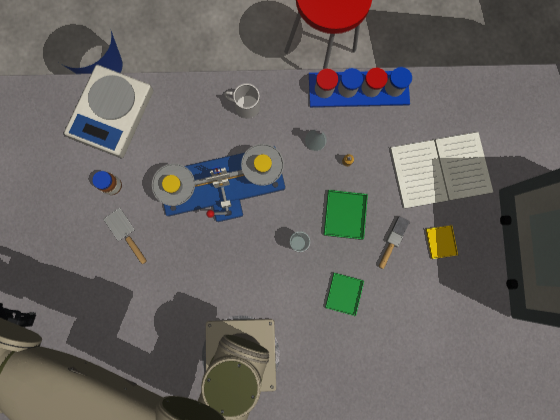

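View pics/side0.png

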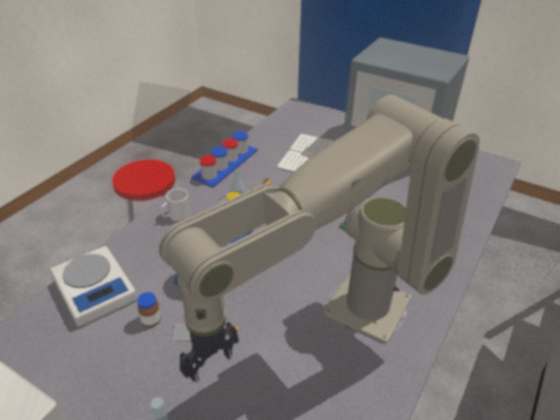

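The top view shows the balance at (223,185) with its tins at (171,184) and (263,163), and the lever's red knob at (210,213). The side view is blocked by the arm.

Tray candidates are the large green one at (345,215), the small green one at (344,293) and the yellow one at (441,242). I choose the large green one. Red things that could pass for the knob are the jar caps at (327,80) and (375,73) and the stool, and I choose (210,213). The brown piece at (348,159) is a decoy.

```bash
cat > m.py <<'E'
from h import *
def blobs(p,d,lo,hi,box,amin=8):
    W=world("top",d); m=cv2.inRange(cv2.cvtColor(p,cv2.COLOR_BGR2HSV),lo,hi)
    x0,y0,x1,y1=box; k=np.zeros_like(m);k[y0:y1,x0:x1]=m[y0:y1,x0:x1]
    n,l,s,c=cv2.connectedComponentsWithStats(k)
    for i in range(1,n):
        if s[i,4]>=amin:
            q=W[(l==i)&(d>0)]; print(c[i].round(1),s[i,4],"med",np.median(q,0).round(),"mid",((np.percentile(q,2,0)+np.percentile(q,98,0))/2).round(),"ext",np.ptp(q,0).round())
E
python3 - <<'E'
from m import *
p=cv2.imread("pics/top0.png");d=np.load("top0.npy")
print("yellow");blobs(p,d,(20,120,120),(33,255,255),(140,130,480,270))
print("red");blobs(p,d,(0,150,80),(6,255,255),(140,130,300,240),3)
print("green");blobs(p,d,(45,100,50),(75,255,255),(300,170,400,330))
m=cv2.inRange(cv2.cvtColor(p,cv2.COLOR_BGR2HSV),(45,100,50),(75,255,255));
W=world("top",d)
g=W[170:250,300:400][(m[170:250,300:400]>0)][:,:2].astype(np.float32);print(cv2.minAreaRect(g))
q=cv2.inRange(cv2.cvtColor(p,cv2.COLOR_BGR2HSV),(100,150,40),(125,255,255));
sel=np.zeros_like(q);sel[140:225,150:295]=q[140:225,150:295]
g=W[(sel>0)&(W[...,2]<40)][:,:2].astype(np.float32);print("base",cv2.minAreaRect(g))
c=np.vstack([cv2.resize(p[130:240,145:305],(800,550),interpolation=cv2.INTER_CUBIC)]);cv2.imwrite("pics/c1.png",c)
E
```

```text
yellow
[262.4 162.6] 251 med [584. -84. 154.] mid [583. -85. 135.] ext [65. 53. 60.]
[170.6 183.3] 256 med [527. 187. 155.] mid [528. 189. 137.] ext [62. 62. 59.]
[440.8 241.6] 688 med [ 341. -662.    3.] mid [ 341. -662.    4.] ext [103.  92.  27.]
red
[210.  213.2] 41 med [438.  76. 129.] mid [439.  76. 129.] ext [19. 18. 11.]
green
[345.4 214.2] 1829 med [ 440. -353.    4.] mid [ 439. -353.    9.] ext [164. 148.  34.]
[344.3 293.9] 1161 med [ 181. -337.    4.] mid [ 183. -337.    7.] ext [133. 124.  28.]
((409.18353271484375, -249.7069091796875), (184.51858520507812, 390.9920654296875), 16.534818649291992)
base ((533.0315551757812, 47.37107849121094), (201.7438201904297, 396.5523986816406), 11.756129264831543)
```

View pics/c1.png

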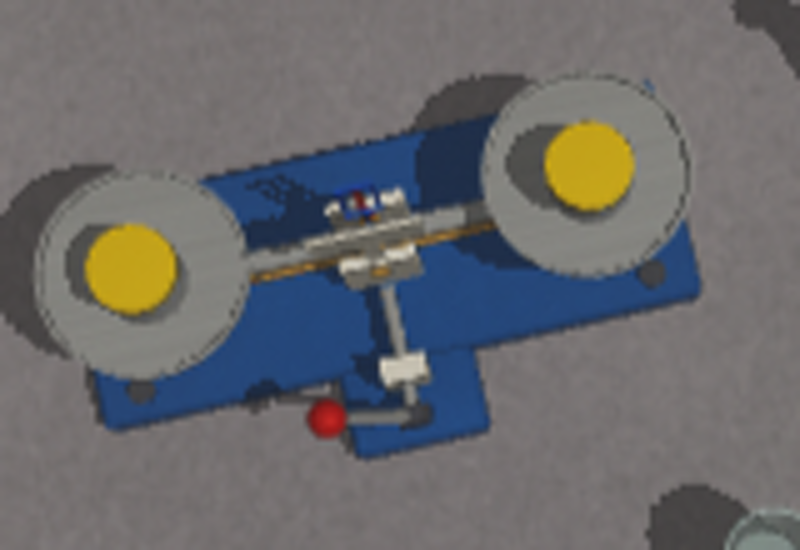

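```bash
python3 -m pendant '[[0.6,0,0,0,-7.15],[0.6,0,0,0,-7.15],[0.6,0,0,0,-7.15],[0.6,0,0,0,-7.15],[0.6,-38,11,0,0],[0.6,-38,11,0,0],[0.6,-38,11,0,0],[0.6,-38,11,0,0],[0.6,-38,11,0,0],[0.6,-38,11,0,0]]' 30
```

```text
time: 2.1
tool_pos: [284.9, 363.5, 231.4]
tcp_rot: [180.0, -0.0, 101.8]
ft_force: [1.0, 0.3, 0.2]
finger_gap: 51.1
```

```bash
python3 -m pendant '[[0.6,-38,11,0,0],[0.6,-38,11,0,0],[0.6,-38,11,0,0],[0.6,-38,11,0,0],[0.6,-38,11,0,0],[0.6,-38,11,0,0],[0.6,-38,11,0,0],[0.6,0,0,0,0]]'
```

```text
time: 2.9
tool_pos: [415.9, 116.6, 231.5]
tcp_rot: [180.0, 0.1, 101.5]
ft_force: [0.1, 1.0, -0.9]
finger_gap: 51.4
```

```bash
python3 -m pendant '[[0.6,-22,7,10,0],[0.6,-23,7,20,0],[0.6,0,0,25,0],[0.6,0,0,15,0],[0.6,0,0,0,0]]'; python3 - <<'E'
from h import *
p,d=snap("side");W=world("side",d)
m=cv2.inRange(cv2.cvtColor(p,cv2.COLOR_BGR2HSV),(0,150,60),(8,255,255))
n,l,s,c=cv2.connectedComponentsWithStats(m)
for i in range(1,n):
    if s[i,4]>5: print(c[i].round(),s[i,4],np.median(W[(l==i)&(d>0)],0).round())
u,v=205,185
cv2.imwrite("pics/s1.png",cv2.resize(p[150:330,150:390],(800,600),interpolation=cv2.INTER_CUBIC))
E
```

```text
time: 3.4
tool_pos: [435.3, 79.5, 158.8]
tcp_rot: [-179.7, -0.1, 101.8]
ft_force: [-0.2, -0.2, -0.0]
finger_gap: 51.4
[208. 160.] 115 [ 865. -295.   93.]
[143. 179.] 1884 [1381. -378. -250.]
```

View pics/s1.png

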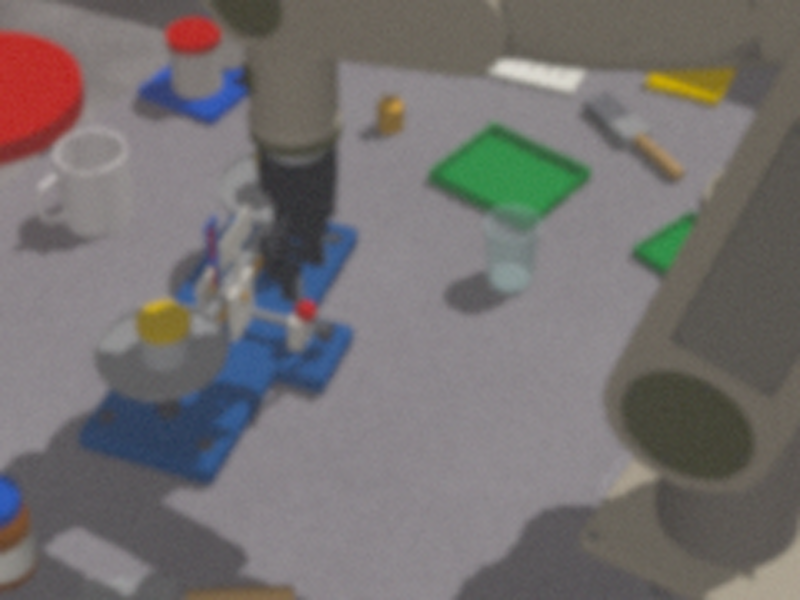

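The crop shows the near fingertip at about (290,285), just above and left of the knob at (306,308). The big green tray is at (510,170). I'll check by projecting the points.

```bash
python3 - <<'E'
from h import *
c=cam("side");K=c["camera_matrix"];M=R.from_euler('xyz',c["orientation"],degrees=True).as_matrix()
def pr(P):
    q=M.T@(np.array(P,float)-c["eye"]);v=K@(q/q[2]);return ((v[:2]-150)/.3).round()
print(r.sense()["tool_pos"])
print("knob",pr([439,76,120]))
for s in(-33,0,33): print(s,pr(np.array([435.3,79.5,160])+s*np.array([-.204,.979,0])))
E
```

```text
[436.25239871  79.65318475 160.52496718]
knob [304. 308.]
-33 [316. 261.]
0 [304. 282.]
33 [290. 303.]
```

The projected knob (304,308) matches the image, so I'll lower to straddle it.

```bash
python3 -m pendant '[[0.6,-4,2,0,0],[0.6,0,0,18,0],[0.6,0,0,18,0],[0.6,0,0,17,0],[0.6,0,0,0,0],[0.6,0,0,0,0]]'
```

```text
time: 4.05
tool_pos: [440.7, 75.7, 109.6]
tcp_rot: [179.9, 0.0, 101.8]
ft_force: [0.2, -0.2, -0.1]
finger_gap: 51.3
```

```bash
python3 -m pendant '[[0.6,-6,0,2,0],[0.6,-8,0,0,0],[0.6,-8,0,0,0],[0.6,-8,0,0,0],[0.6,-8,0,0,0],[0.6,-8,0,0,0],[0.6,-8,0,0,0],[0.6,-8,0,0,0],[0.6,-8,0,0,0],[0.6,-8,0,0,0]]'; python3 -m pendant '[[0.6,-8,0,0,0],[0.6,-7,0,0,0],[0.6,-6,0,0,0],[0.6,-4,0,0,0],[0.6,0,0,0,0]]'
```

```text
time: 5.05
tool_pos: [456.0, -1.5, 106.1]
tcp_rot: [-180.0, 0.0, 101.8]
ft_force: [-0.6, 1.0, -0.7]
finger_gap: 51.3
time: 5.55
tool_pos: [461.3, -25.8, 106.4]
tcp_rot: [180.0, 0.0, 101.8]
ft_force: [-0.0, 0.2, -0.0]
finger_gap: 50.9
```

```bash
python3 -m pendant '[[0.6,-3,0,0,0],[0.6,-2,0,0,0],[0.6,0,0,0,0]]'; python3 -m pendant '[[0.6,-2,0,0,0],[0.6,0,0,0,0]]'
```

```text
time: 5.85
tool_pos: [462.1, -29.8, 106.2]
tcp_rot: [-180.0, -0.0, 101.8]
ft_force: [-1.3, 3.1, 0.2]
finger_gap: 51.2
time: 6.05
tool_pos: [462.2, -30.3, 106.1]
tcp_rot: [-180.0, -0.2, 101.8]
ft_force: [-0.7, 12.2, 1.8]
finger_gap: 51.3
```

```bash
python3 -m pendant '[[0.6,-1.5,0,0,0],[0.6,0,0,0,0]]'
```

```text
time: 6.25
tool_pos: [462.3, -30.6, 106.0]
tcp_rot: [-180.0, -0.3, 101.9]
ft_force: [-1.7, 16.2, 2.6]
finger_gap: 51.4
```

The lever is at its hard stop. I'll back off slightly, let the beam settle, and measure the pan heights.

```bash
python3 -m pendant '[[0.6,4,0,0,0],[0.6,0,0,0,0],[0.6,0,0,0,0],[0.6,0,0,0,0],[0.6,0,0,0,0],[0.6,0,0,0,0],[0.6,0,0,0,0],[0.6,0,0,0,0],[0.6,0,0,0,0],[0.6,0,0,0,0]]';python3 -m pendant '[[0.6,0,0,0,0],[0.6,0,0,0,0],[0.6,0,0,0,0],[0.6,0,0,0,0],[0.6,0,0,0,0],[0.6,0,0,0,0],[0.6,0,0,0,0],[0.6,0,0,0,0],[0.6,0,0,0,0],[0.6,0,0,0,0]]'; python3 - <<'E'
from m import *
p,d=snap("top");blobs(p,d,(20,120,120),(33,255,255),(140,130,300,240))
s,_=snap("side")
a=cv2.resize(p[130:240,145:305],(436,300),interpolation=cv2.INTER_CUBIC)
b=cv2.resize(s[170:300,165:265],(231,300),interpolation=cv2.INTER_CUBIC)
cv2.imwrite("pics/c2.png",np.hstack([a,b]))
E
```

```text
time: 7.25
tool_pos: [462.1, -29.7, 106.3]
tcp_rot: [180.0, 0.0, 101.8]
ft_force: [-0.5, 1.3, 0.3]
finger_gap: 51.5
time: 8.25
tool_pos: [462.1, -29.7, 106.3]
tcp_rot: [-180.0, 0.0, 101.8]
ft_force: [-0.2, 0.7, 0.0]
finger_gap: 51.4
[263.  160.4] 117 med [595. -87. 137.] mid [553. -87. 291.] ext [126.  52. 406.]
```

View pics/c2.png

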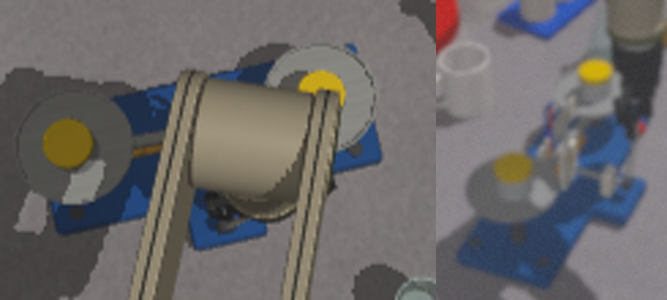

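The composite shows the right tin at (322,88) and the left tin at (67,143), which is in shadow. The right tin's lid reads z=137 against 154 before, so it went down. I'll cross-check the left tin.

```bash
python3 - <<'E'
from m import *
p,d=snap("top");blobs(p,d,(18,100,60),(35,255,255),(140,160,200,210))
W=world("top",d);print("left lid",W[180:185,167:172].reshape(-1,3).mean(0).round())
E
```

```text
[169.5 182.2] 275 med [527. 189. 173.] mid [527. 188. 156.] ext [65. 60. 56.]
[196.6 185.1] 15 med [541. 127.  49.] mid [542. 130.  54.] ext [ 9. 17. 42.]
left lid [527. 189. 174.]
```

The right (-y) tin is heavier, with the left lid up at 174. I'll ease the lever back home.

```bash
python3 -m pendant '[[0.6,8,0,0,0],[0.6,8,0,0,0],[0.6,6,0,0,0],[0.6,6,0,0,0],[0.6,7,0,0,0],[0.6,7,0,0,0],[0.6,7,0,0,0],[0.6,7,0,0,0],[0.6,7,0,0,0],[0.6,7,0,0,0]]'; python3 -m pendant '[[0.6,7,0,0,0],[0.6,7,0,0,0],[0.6,7,0,0,0],[0.6,7,0,0,0],[0.6,6,0,0,0],[0.6,5,0,0,0],[0.6,5,0,0,0],[0.6,0,0,0,0]]'
```

```text
time: 9.4
tool_pos: [447.3, 39.6, 106.0]
tcp_rot: [-180.0, -0.0, 101.8]
ft_force: [0.3, -1.3, 1.9]
finger_gap: 51.2
time: 10.2
tool_pos: [438.6, 82.6, 106.3]
tcp_rot: [-180.0, -0.0, 101.9]
ft_force: [0.5, -0.8, -0.3]
finger_gap: 51.6
```

```bash
python3 -m pendant '[[0.6,4,0,0,0],[0.6,3,0,0,0],[0.6,0,0,0,0]]'; python3 -m pendant '[[0.6,2,0,0,0],[0.6,0,0,0,0]]'
```

```text
time: 10.5
tool_pos: [437.3, 89.1, 106.4]
tcp_rot: [180.0, -0.0, 101.8]
ft_force: [0.1, -1.2, 0.0]
finger_gap: 50.9
time: 10.7
tool_pos: [436.9, 90.9, 106.3]
tcp_rot: [180.0, -0.0, 101.8]
ft_force: [1.2, -1.4, 0.4]
finger_gap: 51.2
```

```bash
python3 -m pendant '[[0.6,2,0,0,0],[0.6,0,0,0,0]]'; python3 -m pendant '[[0.6,2,0,0,0],[0.6,0,0,0,0]]'
```

```text
time: 10.9
tool_pos: [436.7, 91.6, 106.2]
tcp_rot: [180.0, 0.1, 101.8]
ft_force: [1.3, -7.5, -0.9]
finger_gap: 51.4
time: 11.1
tool_pos: [436.7, 92.0, 106.2]
tcp_rot: [180.0, 0.3, 101.8]
ft_force: [4.2, -16.5, -3.3]
finger_gap: 51.1
```

```bash
python3 -m pendant '[[0.6,-8,0,0,0],[0.6,-9,0,0,0],[0.6,0,0,-25,0],[0.6,0,0,-35,0],[1,0,0,-35,0],[1,0,0,-39,8.5],[1,0,0,0,8.5],[1,0,0,0,8.5],[1,0,0,0,8.5],[1,0,0,0,8.5]]'; python3 - <<'E'
from m import *
p,d=snap("top");blobs(p,d,(18,100,60),(35,255,255),(140,130,300,210))
blobs(p,d,(0,150,60),(6,255,255),(140,130,300,240),3)
s,e=snap("side")
W=world("side",e);m=cv2.inRange(cv2.cvtColor(s,cv2.COLOR_BGR2HSV),(18,100,60),(35,255,255))
n,l,st,c=cv2.connectedComponentsWithStats(m)
for i in range(1,n):
    if st[i,4]>15:
        q=W[(l==i)&(e>0)];print("side",c[i].round(),st[i,4],np.median(q,0).round())
        q=q[(q[:,2]>149)&(q[:,2]<162)]
        if len(q)>5: print("  lid mid",((np.percentile(q,3,0)+np.percentile(q,97,0))/2).round())
m=cv2.inRange(cv2.cvtColor(s,cv2.COLOR_BGR2HSV),(0,150,60),(8,255,255))
n,l,st,c=cv2.connectedComponentsWithStats(m)
for i in range(1,n):
    if st[i,4]>5: print("red",c[i].round(),st[i,4],np.median(W[(l==i)&(e>0)],0).round())
E
```

```text
time: 12.1
tool_pos: [439.6, 78.0, 240.4]
tcp_rot: [-180.0, -0.0, 59.0]
ft_force: [-0.3, -0.2, -0.8]
finger_gap: 85.3
[262.4 162.7] 261 med [583. -84. 154.] mid [588. -85. 135.] ext [66. 53. 58.]
[234.9 176.3] 17 med [564.   5.  53.] mid [565.   4.  60.] ext [11. 46. 31.]
side [357. 173.] 315 [ 342. -664.    4.]
side [267. 184.] 55 [ 612. -357.   30.]
side [236. 200.] 21 [559. -66. 151.]
  lid mid [562. -71. 153.]
side [198. 246.] 167 [524. 194. 155.]
  lid mid [524. 192. 155.]
red [207. 160.] 109 [ 865. -292.   93.]
red [143. 179.] 1875 [1380. -378. -249.]
```

```bash
python3 -m pendant '[[1,-13,41,0,0],[1,-13,41,0,0],[1,-13,41,0,0],[1,-13,41,0,0],[1,-13,41,0,0],[1,0,0,20,0],[1,0,0,30,0],[1,0,0,20,0],[1,0,0,0,0]]'
```

```text
time: 13.1
tool_pos: [580.2, -82.1, 166.0]
tcp_rot: [-179.6, 0.1, 59.5]
ft_force: [-0.7, 0.6, 0.1]
finger_gap: 85.4
```

```bash
python3 -m pendant '[[1,0,3,5,0],[1,0,0,15,0],[1,0,0,15,0],[1,0,0,12,0],[1,0,0,4,0],[1,0,0,0,0]]' 30; python3 - <<'E'
from h import *
s,_=snap("side");cv2.imwrite("pics/s3.png",cv2.resize(s[150:280,170:290],(550,596),interpolation=cv2.INTER_CUBIC));print(r.sense()["tool_pos"])
E
```

```text
time: 13.7
tool_pos: [584.5, -83.8, 118.0]
tcp_rot: [-179.9, 0.0, 59.3]
ft_force: [-0.5, -0.2, -0.1]
finger_gap: 85.2
[585.02876102 -83.9010658  118.93355049]
```

View pics/s3.png

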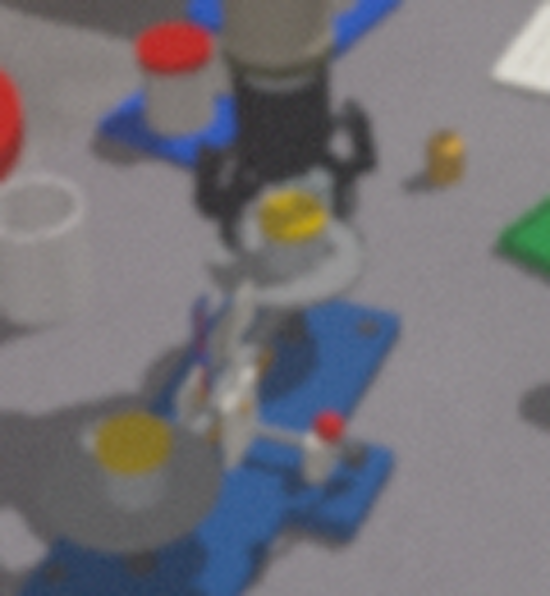

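The fingers straddle the right tin (295,215), the knob is at home (330,425), and the beam is level. I'll close the gripper, then lift.

```bash
python3 -m pendant '[[0.7,0,0,0,0],[0.62,0,0,0,0],[0.5,0,0,0,0],[0.5,0,0,0,0],[0.4,0,0,0,0],[0.4,0,0,0,0]]' 30; python3 -m pendant '[[0.4,0,0,-5,0],[0.4,0,0,-15,0],[0.4,0,0,-30,0],[0.4,0,0,-30,0],[0.4,0,0,-30,0],[0.4,0,0,0,0]]'
```

```text
time: 14.35
tool_pos: [585.8, -84.3, 120.1]
tcp_rot: [179.9, -0.0, 59.3]
ft_force: [-1.8, -1.4, 4.9]
finger_gap: 53.0
time: 14.95
tool_pos: [587.8, -84.4, 235.8]
tcp_rot: [179.5, -0.2, 59.3]
ft_force: [1.0, -0.2, -1.8]
finger_gap: 53.2
```

```bash
python3 -m pendant '[[0.4,-20,1,0,0],[0.4,-35,1,0,0],[0.4,-35,1,0,0],[0.4,-35,1,0,0],[0.4,-35,1,0,0],[0.4,-35,1,0,0],[0.4,-35,1,0,0],[0.4,-35,1,0,0],[0.4,-27,1,0,0],[0.4,-15,1,0,0]]'; python3 -m pendant '[[0.4,0,0,30,0],[0.4,0,0,40,0],[0.4,0,0,40,0],[0.4,0,0,35,0],[0.4,0,0,20,0],[0.4,0,0,0,0]]'
python3 - <<'E'
from h import *
from m import blobs
p,d=snap("top")
blobs(p,d,(45,100,50),(75,255,255),(300,170,400,260))
cv2.imwrite("pics/t4.png",cv2.resize(p[130:290,145:405],(780,480),interpolation=cv2.INTER_CUBIC));print(r.sense()["tool_pos"])
E
```

```text
time: 15.95
tool_pos: [435.7, -354.4, 228.4]
tcp_rot: [-179.9, -0.0, 59.2]
ft_force: [-0.2, 0.3, -1.3]
finger_gap: 52.5
time: 16.55
tool_pos: [435.0, -350.0, 59.7]
tcp_rot: [-179.5, -0.1, 59.3]
ft_force: [-1.6, 1.1, -1.7]
finger_gap: 52.8
[331.3 195.5] 110 med [ 505. -308.    7.] mid [ 497. -313.   12.] ext [ 53.  44. 163.]
[345.8 226.8] 639 med [ 398. -351.    5.] mid [ 403. -351.   25.] ext [119. 198. 540.]
[ 436.24640376 -351.36760087   62.34074423]
```

View pics/t4.png

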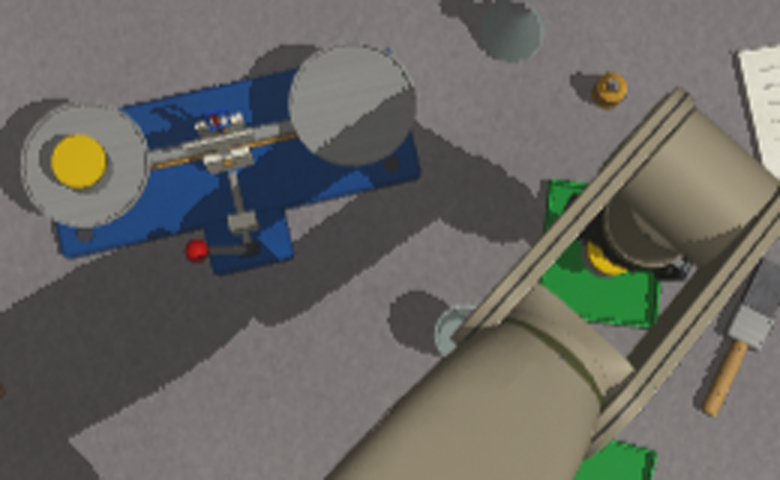

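The tin is above the large tray (600,255), the knob is at home (198,250), and the right pan is empty. I'll lower it gently.

```bash
python3 -m pendant '[[0.4,0,0,15,0],[0.4,0,0,14,0],[0.4,0,0,8,0],[0.4,0,0,3,0],[0.4,0,0,0,0]]'; python3 -m pendant '[[0.4,0,0,2,0],[0.4,0,0,0,0]]'
```

```text
time: 17.1
tool_pos: [437.0, -352.8, 23.7]
tcp_rot: [-179.9, -0.0, 59.3]
ft_force: [0.1, 0.2, -1.8]
finger_gap: 53.5
time: 17.3
tool_pos: [437.5, -353.4, 22.6]
tcp_rot: [180.0, 0.0, 59.3]
ft_force: [-0.4, 0.6, -1.6]
finger_gap: 52.8
```

```bash
python3 -m pendant '[[0.4,0,0,2,0],[0.4,0,0,2,0],[0.4,0,0,0,0]]'; python3 -m pendant '[[0.4,0,0,1.5,0],[0.4,0,0,1,0],[0.4,0,0,0,0]]'
```

```text
time: 17.6
tool_pos: [437.1, -353.0, 18.0]
tcp_rot: [-180.0, -0.0, 59.3]
ft_force: [-1.1, 0.2, -2.3]
finger_gap: 52.8
time: 17.9
tool_pos: [437.3, -353.3, 16.5]
tcp_rot: [180.0, 0.0, 59.3]
ft_force: [-3.1, 2.6, 4.3]
finger_gap: 52.8
```

Contact felt. I'll release, then retreat up and away.

```bash
python3 -m pendant '[[0.65,0,0,0,0],[0.7,0,0,0,0],[0.8,0,0,0,0],[0.8,0,0,0,0],[0.8,0,0,-10,0],[0.8,0,0,-25,0],[0.8,0,0,-40,0],[0.8,0,0,-40,0],[0.8,0,0,-40,0],[0.8,0,0,-40,0]]'; python3 -m pendant '[[0.8,-30,0,0,0],[0.8,-40,0,0,0],[0.8,-40,0,0,0],[0.8,-40,0,0,0],[0.8,-30,0,0,0],[0.8,0,0,0,0],[0.8,0,0,0,0]]'
python3 - <<'E'
from h import *
from m import blobs
p,d=snap("top")
blobs(p,d,(18,100,60),(35,255,255),(140,130,420,260))
blobs(p,d,(0,150,60),(6,255,255),(140,130,300,240),3)
a=cv2.resize(p[130:290,145:405],(780,480),interpolation=cv2.INTER_CUBIC)
cv2.imwrite("pics/t5.png",a)
s,_=snap("side")
cv2.imwrite("pics/s5.png",np.hstack([cv2.resize(s[180:280,170:290],(480,400),interpolation=cv2.INTER_CUBIC),cv2.resize(s[170:250,260:340],(320,400),interpolation=cv2.INTER_CUBIC)]))
E
```

```text
time: 18.9
tool_pos: [437.1, -353.0, 213.4]
tcp_rot: [180.0, 0.0, 59.3]
ft_force: [0.6, -1.3, 0.1]
finger_gap: 68.6
time: 19.6
tool_pos: [345.0, -508.3, 211.2]
tcp_rot: [180.0, -0.0, 59.2]
ft_force: [0.5, -0.5, 0.5]
finger_gap: 68.1
[347.7 159.7] 88 med [ 614. -363.   36.] mid [ 617. -367.   27.] ext [34. 33. 57.]
[171.  183.5] 274 med [527. 187. 154.] mid [528. 189. 133.] ext [63. 63. 59.]
[232.7 176.7] 13 med [564.  10.  55.] mid [563.  11.  62.] ext [ 7. 33. 28.]
[202.7 183.5] 19 med [543. 107.  54.] mid [543. 106.  61.] ext [11. 49. 27.]
[346.9 213.7] 224 med [ 435. -350.   50.] mid [ 436. -351.   47.] ext [55. 52. 59.]
[210.1 213.2] 43 med [438.  75. 130.] mid [439.  76. 130.] ext [19. 21. 16.]
```

View pics/t5.png

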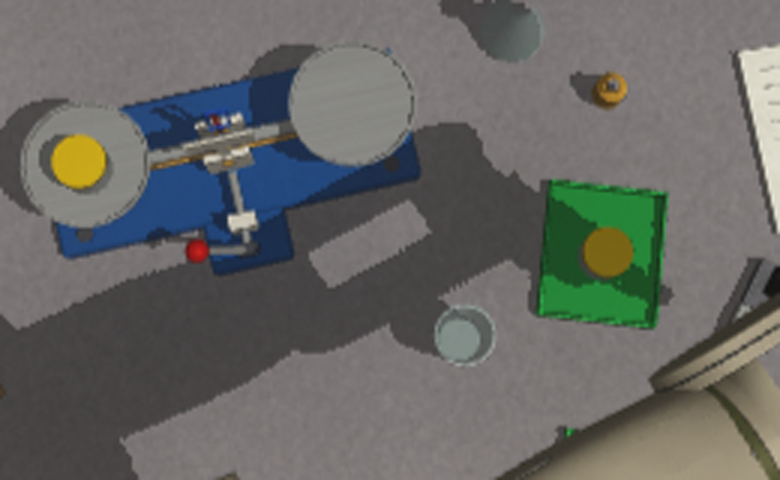

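View pics/s5.png

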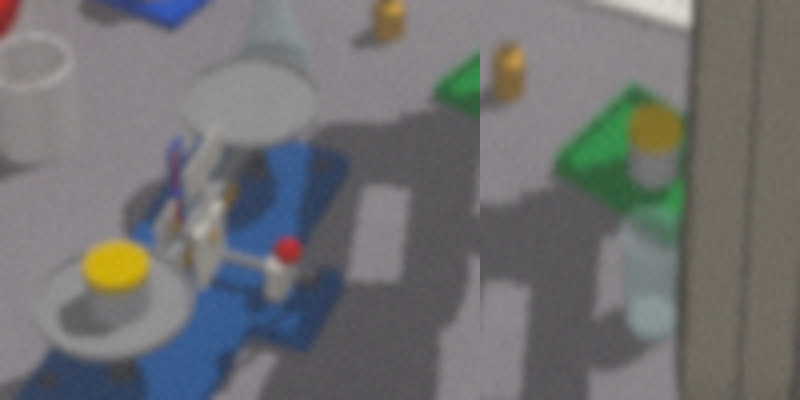

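The tin stands upright in the middle of the large green tray (607,252). The left tin is still on its pan with the lid at z=154, so the beam is level. The knob is home at (198,250) and the glassware is standing.

```bash
python3 -c "
from bench import hand_in
print(hand_in())"
```

```text
the job is handed in; nothing more can be done
None
```

The heavier tin was the one on the right (-y) pan. It now stands upright near the middle of the large green tray, and the job was handed in at about 19.7 s.

- **Weighing:** I eased the lever to its far stop at about 0.1 m/s or less, touching the stop at about 16 N, and let the beam settle for 2 s. The right lid dropped to z = 137 mm and the left rose to 174 mm.
- **Re-arrest:** I eased the lever back to its home stop. Both lids then read 154–155 mm, so the beam was level before I lifted anything.
- **Placing:** I set the right tin down by touch, with about 4 N of contact force. The final picture puts it at (436, -351) mm, with the lid at 50 mm.
- **Last checks:** The left tin is where it was, with its lid at 154 mm. The knob is at its home position, (439, 76) mm. The beaker stands, and so does the part of the flask in view. The jar was not in my last crops, but the arm went nowhere near it after the first pass high above. The gripper is clear of everything.
- **Not checked:** I did not read the telltale, because it was too small in the images. The verdict on weight rests on the pan heights. No checks disagreed.

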